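Load the slat feeder and set its sprung tensioner

ROBOT

A 6-joint arm with a two-finger parallel gripper is mounted at the origin on the work surface. World frame = base frame: x ahead of the robot, y to its left, z up, the work surface at z = 0. Lengths are in mm, angles in rad, forces in N, time in s.
With the tool pointing down it reaches from about 325 to 850 mm from the base axis. Payload 4.4 kg.
Tool frame: the origin (TCP) lies on the centre line of the jaws, within the pads' length; the fingertips stand 14 mm ahead of it and the grasp point (between the pads) lies 5 mm behind it; z points along the fingers, x is the direction in which the jaws open and shut, and the axes are right-handed (so a half turn about z gives the same grasp; the last joint's range is limited). The gripper opens to 94 mm and grips with 3 to 60 N. Pads are 16 mm wide; open, the fingers measure 119 mm over their backs; the gripper's body (75 mm by 177 mm) begins 78 mm behind the grasp point.
Start: joints at [-1.421, 0.207, 1.542, -0, 1.393, -0.15], TCP at [169.802, -549.358, 189.147] pointing down, gripper open.
Joint ranges: [-2.73, 2.73], [-0.86, 2.22], [0.23, 2.46], [-1.11, 4.25], [0.08, 2.63], [-2.82, 2.82]. Speed limits (rad/s): [2.79, 2.79, 3.14, 3.14, 3.14, 3.14].

INTERFACE

Orientations are given as [roll, pitch, yaw] about the fixed x, y, z axes, in that order (R = Rz(yaw) Ry(pitch) Rx(roll)).
In Python, from workcell import arm gives the robot as it stands. The module is installed in compiled form; this text tells all that it offers. Calls block until the motion is done:
- arm.move_pose(position, orientation): joint-space move of the TCP to a pose.
- arm.move_l(position, rotation=None, v=150, guard=None): straight line of the TCP; rotation=None keeps the orientation; v is the mean speed in mm/s. With guard (N) it stops when the force on the tool has changed by that much, and returns True; else False.
- arm.move_j(angles): joint-space move.
- arm.grip(opening, grasp_force=None): finger opening in mm; grasp_force is the grip in N (None keeps the last); returns when the fingers have stopped.
- arm.wait(seconds).
- arm.ik(position, orientation): joint angles nearest the present ones, or None.
- arm.grab_frame(name): name is "side" or "top"; returns (picture, depth): 400x640x3 uint8, red, green, blue; 400x640 float32, mm along the optical axis (not along the pixel's ray), 0 where there is no reading.
- arm.get_calibration(name): a dict with "fx", "fy", "cx", "cy" (pixels), "k1" (the pictures are not rectified: a ray, as slopes to the right and down, at radius r is drawn at 1 + k1 r^2 times it, then the intrinsics apply), "position" and "attitude" of the camera in the world. Camera axes: x right, y up, looking along -z (the intrinsics and any distortion apply to the point x, -y, -z); pixel columns grow to the right and rows downward; lengths in mm; the calibration is good to about 2 mm. A picture is of the moment at which its call begins. get_calibration takes no time and is no camera call.
A pose or a line that the arm cannot do raises arm.Unreachable and nothing moves.
- arm.finish_job(): hands the job in, once; it reports no verdict.
Trained networks look in the newest picture that a camera, given by its name, has taken for a name from the list of things; names that differ only in an ending like _2 or _b are one class to them, and where a whole thing is asked for, a point or a joint stands for the part that bears it (a point fixed in the world has none). Each returns a list of dicts, best first, with "conf" (0 to 1); they miss things now and then, are a little off and sometimes report something else, mostly with a low value. They report only what shows in the picture. A call takes as long as a camera call. They do not tell look-alikes from the thing itself.
- arm.cut_out(camera, name): "pixels" (400x640 bool, what is visible of it).
- arm.place_of(camera, name): "location" ([x, y, z] in mm, in the coordinates of the camera as it stood for that picture, good to about 4 mm: a listed point, or the origin of a listed thing).
Readings, each from a call of its own:
- arm.current_t(): time.
- arm.current_qpos(): joint angles.
- arm.current_joint_vel(): joint speeds.
- arm.current_joint_efforts(): joint torques, N m.
- arm.current_ee_pos(): TCP position.
- arm.current_ee_rot(): TCP orientation.
- arm.current_ft_force(): force on the tool from outside, world axes, zero at the start.
- arm.current_ft_torque(): the same for the moment, N m.
- arm.current_opening(): finger opening in mm.
Only numpy, scipy, OpenCV 4.12 (cv2) and the standard library are available. Lean on these libraries where they do the work, as an engineer would, in place of code of your own. Each camera call takes 0.05 s, during which the arm holds its last target. There are 200 camera calls.

TASK

To ready the slat feeder for its next batch, first work its yellow sprung tensioner arm once by the black knob: push it until the pointer stands in the red field, without going past it, hold it there about a second, and bring it back to rest. Lay every pale slat flat in the blue tray, side by side and lengthwise, and finish with the arm locked at the mark that has as many dots as there are pale slats: the red-headed pin, its nose in the arm's eye, will carry the arm round and must go fully home through eye and plate. Leave the dark offcut and the other things on the bench alone.

Things in the scene. Friction and masses are not known exactly. Their poses are not given: they have to be found in the camera images.
- tensioner: fixed tensioner; origin on the bench under the arm's upright pivot. Bed x -235 to 50, y -150 to 150 mm, 10 high; green drive box with motor (110 high) at x 60 to 170. On the -x side an alloy sector with 4 lock holes, 170 mm from the pivot, outside it a white scale (190 to 230), tops 30 mm above the bench. Marks carry 1, 2, 3, 4 black dots in the order the arm passes them. Yaw varies.
- tension_arm (a joint): yellow arm about its pivot, rad: 0 at rest, grows counter-clockwise from above; it points along (-cos(q-0.6), -sin(q-0.6)) in the tensioner's frame. Marks 1 to 4 at 0.22, 0.44, 0.66, 0.88; red field 1.06 to 1.20; past 1.30 overstrained; stop 1.40. A spring (0.15 N m + 0.5 N m/rad) returns it to 0 in 1 to 2 s, damped; it stays deflected only while held or pinned.
- eye_top (a point): centre of the top mouth of the eye in the end of the yellow arm, 44 mm above the bench, 170 mm from the pivot; eye plate 40 x 40 mm and 10 mm thick (34 to 44 mm above the bench, 4 mm above the sector), bore 13 mm, upright. It moves with the arm.
- knob_top (a point): centre of the top of the black upright knob on the arm, 105 mm from the pivot: cylinder 20 mm across, 40 mm tall, 44 to 84 mm above the bench. It moves with the arm.
- red_mark (a point): centre of the red field on the scale (flat paint), 211 mm from the pivot, 31 mm above the bench; the arm's black pointer stands over it at joint tension_arm = 1.13
- hole1 (a point): centre of the top mouth of the lock hole beside the scale mark with 1 dot, in the fixed alloy sector 30 mm above the bench; 14 mm bore, 20 mm deep; the eye of the arm stands over it at joint tension_arm = 0.22
- hole2 (a point): centre of the top mouth of the lock hole beside the scale mark with 2 dots, in the fixed alloy sector 30 mm above the bench; 14 mm bore, 20 mm deep; the eye of the arm stands over it at joint tension_arm = 0.44
- hole3 (a point): centre of the top mouth of the lock hole beside the scale mark with 3 dots, in the fixed alloy sector 30 mm above the bench; 14 mm bore, 20 mm deep; the eye of the arm stands over it at joint tension_arm = 0.66
- hole4 (a point): centre of the top mouth of the lock hole beside the scale mark with 4 dots, in the fixed alloy sector 30 mm above the bench; 14 mm bore, 20 mm deep; the eye of the arm stands over it at joint tension_arm = 0.88
- pin: loose pin, 90 g, upright in its stand at first; origin at the tip, z towards the head. Shank 10 mm across (nose tapers over 5 mm) up to 33 mm from the tip, flange 22 mm across from 33 to 37, red square head 16 x 16 mm from 37 to 77, faces along x and y. Fully home the flange rests on the arm's eye, tip 11 mm above the bench. 1.5 mm to spare all round in the eye, 2 mm in the lock hole.
- pin_stand: fixed dark wooden block, 60 x 60 x 40 mm, origin on the bench under its centre; the pin stands in the 14 mm hole in its middle with its flange on the top face (tip 7 mm above the bench)
- tray: fixed blue tray; origin on the bench under its far (+x) side, x along the lanes. 162 x 252 mm outside, centre at x -110 mm; walls 6 mm thick, rim 18 mm above the bench; two black rollers (80 mm high) and a green box adjoin its far side, from x -20 mm on. White lines part it along y into four lanes. It stands beside the tensioner with the slats between; the two change sides.
- tray_in (a point): centre of the tray's inner floor, 6 mm above the bench, axes as the tray's: inside 150 mm along x and 240 mm along y; walls stand 12 mm above the floor. Lane centres at y = -84, -28, 28, 84 mm
- slat1: pale wooden slat, 120 x 26 x 20 mm, 50 g; origin at the centre of its underside, x along its length, z up. Two to four of the four slats are there.
- slat2: pale wooden slat, 120 x 26 x 20 mm, 50 g; origin at the centre of its underside, x along its length, z up. Two to four of the four slats are there.
- slat3: pale wooden slat, 120 x 26 x 20 mm, 50 g; origin at the centre of its underside, x along its length, z up. Two to four of the four slats are there.
- slat4: pale wooden slat, 120 x 26 x 20 mm, 50 g; origin at the centre of its underside, x along its length, z up. Two to four of the four slats are there.
- offcut: dark wooden offcut of the same size as the slats, lying beyond them; not to be loaded; origin at the centre of its underside
- jar: amber jar with a steel lid, 60 mm across, 85 mm tall, bystander; stands where the pin stand does not, on the other side; origin at the centre of its underside
- tape: yellow tape measure, 65 x 40 x 60 mm, bystander on the right; origin at the centre of its underside
- glue: white bottle with an orange cap, 60 mm across, 160 mm tall, bystander on the left; origin at the centre of its underside
- driver: screwdriver, bystander on the left
- dust_brush: brush, bystander on the right
Mind the look-alikes: they are no part of the job. What is shaped like the slat3 but purple is not meant.

How it is judged (in metres and radians):
On the way, in this order (a step that is already met when the one before it is completed fails the run):
1. the arm is pushed until its pointer stands in the red field and held there (value of joint tension_arm between 1.06 and 1.2 rad), for 0.5 s.
2. the arm is back at rest (value of joint tension_arm below 0.06 rad), for 0.2 s.
3. the arm is locked by the pin at the mark for the number of slats (z of pin in the frame of tensioner between 0.005 and 0.0145 m and angle between pin's own z axis and vertical below 0.2 rad and horizontal distance between pin and eye_top below 0.007 m and ((height (world z) of each of slat3, slat4 above 1 m and horizontal distance between pin and hole2 below 0.007 m) or (height (world z) of each of slat2, slat4 above 1 m and horizontal distance between pin and hole2 below 0.007 m) or (height (world z) of each of slat2, slat3 above 1 m and horizontal distance between pin and hole2 below 0.007 m) or (height (world z) of slat2 above 1 m and (height (world z) of slat3 above -1 m or height (world z) of tray above 1 m) and (height (world z) of slat4 above -1 m or height (world z) of tray above 1 m) and horizontal distance between pin and hole3 below 0.007 m) or (height (world z) of slat3 above 1 m and (height (world z) of slat2 above -1 m or height (world z) of tray above 1 m) and (height (world z) of slat4 above -1 m or height (world z) of tray above 1 m) and horizontal distance between pin and hole3 below 0.007 m) or (height (world z) of slat4 above 1 m and (height (world z) of slat2 above -1 m or height (world z) of tray above 1 m) and (height (world z) of slat3 above -1 m or height (world z) of tray above 1 m) and horizontal distance between pin and hole3 below 0.007 m) or ((height (world z) of slat2 above -1 m or height (world z) of tray above 1 m) and (height (world z) of slat3 above -1 m or height (world z) of tray above 1 m) and (height (world z) of slat4 above -1 m or height (world z) of tray above 1 m) and horizontal distance between pin and hole4 below 0.007 m))), for 0.2 s.
At the end, for the whole second after the job is handed in: All pale slats lie flat on the tray floor, lengthwise within 17 deg; the pin is through eye and hole of the mark with as many dots as slats (within 7 mm, tilt < 11 deg, flange < 3.5 mm above the eye); all at rest; offcut outside the tray (all of step 3 and x of slat1 in the frame of tray_in between -0.025 and 0.025 m and y of slat1 in the frame of tray_in between -0.112 and 0.112 m and z of slat1 in the frame of tray_in between -0.004 and 0.005 m and angle between each of slat1, slat2, slat3, slat4's own z axis and vertical below 0.12 rad and angle between the x axis of each of slat1, slat2, slat3, slat4 and the x axis of tray, either way round below 0.3 rad and linear speed of each of slat1, slat2, slat3, slat4, pin below 0.02 m/s and x of slat2 in the frame of tray_in between -0.025 and 0.025 m and y of slat2 in the frame of tray_in between -0.112 and 0.112 m and z of slat2 in the frame of tray_in between -0.004 and 0.005 m and x of slat3 in the frame of tray_in between -0.025 and 0.025 m and y of slat3 in the frame of tray_in between -0.112 and 0.112 m and z of slat3 in the frame of tray_in between -0.004 and 0.005 m and x of slat4 in the frame of tray_in between -0.025 and 0.025 m and y of slat4 in the frame of tray_in between -0.112 and 0.112 m and z of slat4 in the frame of tray_in between -0.004 and 0.005 m and horizontal distance between offcut and tray_in above 0.15 m); the robot touches nothing.
It fails at once if the arm is pushed past the red field and the spring overstrained (beyond 1.30 rad) (value of joint tension_arm above 1.3 rad).
It fails at once if the dark offcut is carried off (more than 10 cm) (distance of offcut from where it was at the start of the episode above 0.1 m).
It fails at once if another thing on the bench is pushed more than 6 cm (distance of any of jar, tape, glue, driver, dust_brush from where it was at the start of the episode above 0.06 m).
Of slat2, slat3, slat4 only 1 to 3 are there at a start; the rules pass over those that are not, and their reading is None.
At some moment in a run one of slat1, slat2, slat3, slat4 may be knocked a few centimetres aside while the robot is not near it.
It also fails if it takes over 210 s, if anything falls off the work surface, if the arm or the gripper's body presses on something with over 40 N, if the wrist force passes 120 N, or if a joint passes its speed limit or range.

## Working session

There is one attempt and no reset: what is moved stays moved. The work goes in short steps, each a Python script; the robot and the scene stay as the last script left them, time stands still between calls to the robot, and variables do not carry over. Pictures are saved under pics/ and viewed, about 12 in all and at most 16, crops included, and the job is handed in when it is done.

```bash
mkdir -p pics
cat > h.py <<'E'
import numpy as np, cv2
from workcell import arm
from scipy.spatial.transform import Rotation as R
def cal(c):
    k=arm.get_calibration(c); a=np.array(k["attitude"],float)
    k["R"]=a if a.shape==(3,3) else R.from_euler('xyz',a).as_matrix(); return k
def c2w(c,p):
    k=cal(c); return k["R"]@np.array(p)+np.array(k["position"])
def px2w(c,u,v,z=None,d=None):
    """pixel -> world, on plane z or with depth d"""
    k=cal(c); x=(np.asarray(u,float)-k["cx"])/k["fx"]; y=(np.asarray(v,float)-k["cy"])/k["fy"]
    a,b=x.copy(),y.copy()
    for _ in range(8):
        s=1+k["k1"]*(a*a+b*b); a,b=x/s,y/s
    ray=np.stack([a,-b,-np.ones_like(a)],-1)@k["R"].T; P=np.array(k["position"])
    t=(z-P[2])/ray[...,2] if z is not None else np.asarray(d,float)
    return P+ray*t[...,None]
def w2px(c,p):
    k=cal(c); q=k["R"].T@(np.array(p,float)-np.array(k["position"])); x,y=q[0]/-q[2],-q[1]/-q[2]
    s=1+k["k1"]*(x*x+y*y); return k["fx"]*x*s+k["cx"],k["fy"]*y*s+k["cy"]
def save(c,name):
    im,d=arm.grab_frame(c); cv2.imwrite("pics/"+name,im[:,:,::-1]); return im,d
def find(c,n,k=3):
    return [(round(r["conf"],2),np.round(c2w(c,r["location"]),1)) for r in arm.place_of(c,n)[:k]]
E
cat > s1.py <<'E'
from h import *
for c in("top","side"):
    save(c,c+"0.png"); k=arm.get_calibration(c); print(c,k)
    for n in "tensioner eye_top knob_top red_mark hole1 hole2 hole3 hole4 pin pin_stand tray tray_in slat1 offcut jar".split():
        print(n,find(c,n,5))
print(arm.current_t(),arm.current_ee_rot())
E
python3 s1.py
```

```text
top {'fx': 409.3258546903963, 'fy': 409.3258546903963, 'cx': 319.03651117888455, 'cy': 209.91954482312883, 'k1': 0.002831497467908605, 'position': array([3.09547530e+02, 3.95622869e-01, 1.45836948e+03]), 'attitude': array([ 0.18491652, -0.01391321, -1.54724554])}
tensioner [(0.83, array([ 6.683e+02, -2.763e+02,  3.000e-01])), (0.61, array([777.7,   8.5,   1.8])), (0.43, array([ 581.4, -212.3,   83.9]))]
eye_top [(0.59, array([ 532. , -174.8,   40.1]))]
knob_top [(0.59, array([ 583.6, -214.2,   80.1])), (0.22, array([ 7.035e+02,  3.031e+02, -5.000e-01]))]
red_mark [(0.66, array([ 479. , -375.3,   28. ])), (0.29, array([ 496. , -278.2,   28. ]))]
hole1 [(0.67, array([ 512.2, -207.6,   27.3])), (0.61, array([ 504.7, -245.6,   27.9])), (0.6, array([ 499.7, -318.1,   31.2])), (0.57, array([ 496.8, -277.8,   31. ]))]
hole2 [(0.67, array([ 512.2, -207.6,   27.3])), (0.61, array([ 504.7, -245.6,   27.9])), (0.6, array([ 499.7, -318.1,   31.2])), (0.57, array([ 496.8, -277.8,   31. ]))]
hole3 [(0.67, array([ 512.2, -207.6,   27.3])), (0.61, array([ 504.7, -245.6,   27.9])), (0.6, array([ 499.
[... 2070 characters left out ...]
7, -208. ,   31.6])), (0.78, array([ 499.2, -247.5,   29.8])), (0.61, array([ 496.5, -276.8,   33.1]))]
pin [(0.61, array([362.1, 243.8,  10.6]))]
pin_stand [(0.43, array([ 509.2, -205.5,   29.3]))]
tray [(0.56, array([699.8, 304.5,   4.8])), (0.19, array([676.3, -24.9,  -1.4]))]
tray_in [(0.78, array([585. , 288.4,   6.4]))]
slat1 [(0.79, array([516.2, -15.4,  -4.5])), (0.77, array([426. ,  19.4,  -0.8])), (0.63, array([ 3.920e+02,  3.805e+02, -1.000e-01])), (0.58, array([585.1, 286.1,  10.8])), (0.47, array([ 6.771e+02, -2.610e+01,  6.000e-01]))]
offcut [(0.79, array([774.4,   3.4,   5.5]))]
jar [(0.71, array([ 373.4, -236.7,    2.5]))]
1.6 [ 3.14158357e+00  2.81077821e-05 -1.27096036e+00]
```

```bash
python3 -c "
import cv2
a=cv2.imread('pics/top0.png');cv2.imwrite('pics/top0b.png',cv2.resize(a[:330,70:580],(800,518),interpolation=cv2.INTER_CUBIC))"
```

```text
(no output)
```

View pics/top0b.png

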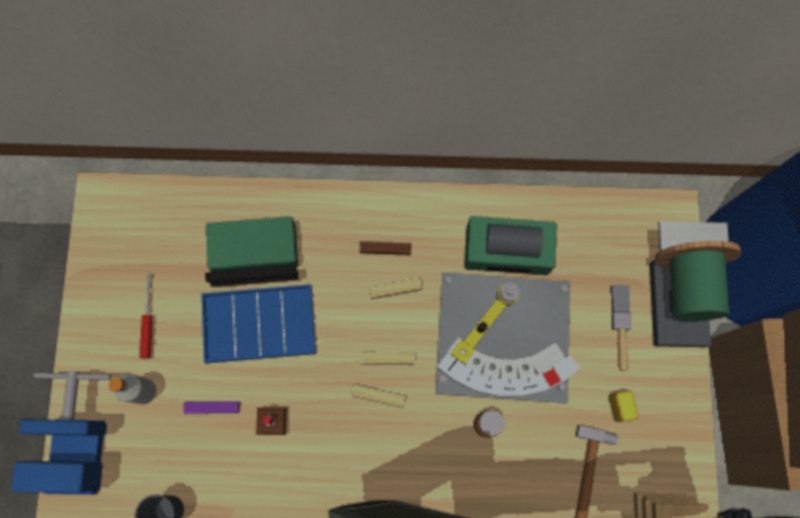

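View pics/side0.png

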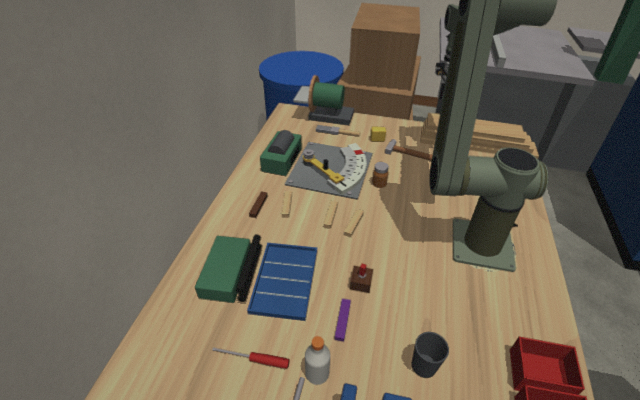

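Top view: three pale slats (crop px ~ (396,288), (389,357), (379,395)) lie between tray and tensioner. The purple decoy is at (211,407), the dark offcut at (385,247) and the pin in its stand at (270,420). The middle slat looks narrow, so it may be on edge. Next I'll fit the poses precisely.

```bash
cat >> h.py <<'E'
def fit_tens(obs):
    """obs: list of (radius, angle q, xy) -> pivot x,y,yaw"""
    from scipy.optimize import least_squares
    def f(p):
        return np.concatenate([[p[0]-r*np.cos(q-.6+p[2])-o[0],p[1]-r*np.sin(q-.6+p[2])-o[1]] for r,q,o in obs])
    s=least_squares(f,[668,-278,0],loss='soft_l1',f_scale=3); return s.x,f(s.x).reshape(-1,2)
def blob(c,d,mask=None,x=None,y=None,zr=(8,60)):
    """top-surface rectangle of what stands in a world box"""
    v,u=np.mgrid[0:400,0:640]; P=px2w(c,u,v,d=d)
    m=(d>0)&(P[...,2]>zr[0])&(P[...,2]<zr[1])&(P[...,0]>x[0])&(P[...,0]<x[1])&(P[...,1]>y[0])&(P[...,1]<y[1])
    if mask is not None: m&=mask
    Q=P[m]
    if len(Q)<10: return None
    r=cv2.minAreaRect(Q[:,:2].astype(np.float32)); (w,h),a=r[1],r[2]
    if w<h: a+=90; w,h=h,w
    a=(a+90)%180-90
    return np.round(r[0],1),round(w,1),round(h,1),round(a,1),np.round(np.percentile(Q[:,2],[10,50,90]),1),len(Q)
E
python3 - <<'E'
from h import *
A={'hole1':(170,.22),'hole2':(170,.44),'hole3':(170,.66),'hole4':(170,.88),'red_mark':(211,1.13),'eye_top':(170,0),'knob_top':(105,0)}
pred0=(668,-278,0)
for c in("top","side"):
    im,d=arm.grab_frame(c)
    obs=[];
    H=[np.array(p) for k,p in find(c,'hole1',6)]
    for n,(r,q) in A.items():
        L=H if 'hole' in n else [p for k,p in find(c,n,4)]
        pr=np.array([668-r*np.cos(q-.6),-278-r*np.sin(q-.6)])
        L=sorted(L,key=lambda p:np.hypot(*(p[:2]-pr)))
        if L: obs.append((r,q,L[0][:2]))
    x,res=fit_tens(obs); print(c,x,np.round(res,1).tolist())
    for n,xr,yr in(("far",(620,720),(-90,50)),("mid",(485,550),(-90,80)),("near",(390,470),(-80,110))):
        print(n,blob(c,d,x=xr,y=yr))
    print("stand",blob(c,d,x=(320,410),y=(200,290),zr=(32,47)),"pinhead",blob(c,d,x=(320,410),y=(200,290),zr=(65,95)))
    print("knob",blob(c,d,x=(540,620),y=(-260,-170),zr=(70,95)))
    print("tray",blob(c,d,x=(480,690),y=(150,440),zr=(11,25)))
    print("jar",blob(c,d,x=(320,430),y=(-290,-180),zr=(60,95)),"offcut",blob(c,d,x=(750,810),y=(-70,80)))
E
```

```text
top [ 6.66817088e+02 -2.77421190e+02 -3.81804009e-02] [[-1.6, -3.9], [-3.9, 2.1], [2.1, -2.3], [0.2, 0.3], [0.1, 4.3], [2.3, -0.3]]
far (array([683.7, -17.7]), 132.7, 45.8, -81.1, array([14.3, 19.4, 23.9]), 258)
mid (array([514.7, -20.5]), 141.2, 48.4, -79.6, array([14.9, 19.7, 23.9]), 271)
near (array([431. ,  17.4]), 173.3, 66.3, 86.3, array([14.6, 19.9, 24.3]), 269)
stand (array([368.1, 245.3]), 61.3, 58.3, -88.8, array([36.5, 40.3, 43.5]), 286) pinhead (array([368.5, 244.6]), 15.1, 14.6, 70.0, array([78.5, 84.6, 87.4]), 25)
knob (array([ 581.9, -213.8]), 16.8, 16.4, 5.2, array([75.9, 82.6, 86.9]), 29)
tray (array([595. , 290.6]), 253.4, 174.0, -83.7, array([11.6, 16.1, 21.5]), 664)
jar (array([ 373.4, -232. ]), 53.7, 51.1, 1.5, array([78.6, 84.4, 88.3]), 218) offcut (array([773.,  -3.]), 128.4, 39.3, -88.0, array([13.4, 19.7, 23.5]), 247)
side [ 6.65254992e+02 -2.79361953e+02 -4.72263142e-02] [[-0.4, -1.0], [-1.2, 5.9], [-1.9, -3.4], [6.4, 1.0], [-0.8, -0.1], [0.3, -0.5], [0.9, 0.2]]
far (array([692.2, -19.8]), 125.0, 61.2, -78.1, array([15.6, 20.9, 23.8]), 196)
mid (array([510.7,  -8. ]), 121.3, 26.0, -89.2, array([15.7, 20.9, 23.7]), 209)
near (array([425.8,  12.8]), 119.8, 27.9, 77.4, array([14.5, 20.9, 23.5]), 234)
stand (array([365.8, 246.1]), 64.1, 60.3, -89.1, array([37.6, 40.3, 42.9]), 323) pinhead (array([365.2, 246.5]), 19.4, 15.3, 76.1, array([70.2, 82.9, 85.2]), 51)
knob (array([ 577.1, -215.3]), 22.0, 15.3, -74.9, array([72.3, 81.9, 86.6]), 28)
tray (array([598.1, 291.4]), 255.8, 188.6, -83.7, array([11.9, 17.9, 21.2]), 768)
jar (array([ 371.7, -230. ]), 53.3, 53.1, 40.9, array([64.3, 84.5, 88.4]), 176) offcut (array([772.3,   4.5]), 125.7, 28.8, 89.6, array([12.9, 20.3, 23.6]), 221)
```

```bash
cat >> h.py <<'E'
PX,PY,PW=666.0,-278.4,-0.043
def tp(r,q): 
    a=np.pi+q-.6+PW; return np.array([PX+r*np.cos(a),PY+r*np.sin(a)])
def tyaw(q): return q-.6+PW-np.pi/2   # jaws along the tangent
def dn(y): return [np.pi,0,y]
def qof(p): 
    a=np.arctan2(PY-p[1],PX-p[0]); return a+.6-PW
E
python3 - <<'E'
from h import *
def go(q,z=66,v=60): arm.move_l([*tp(105,q),z],dn(tyaw(q)),v=v)
arm.grip(50)
arm.move_pose([*tp(105,0),180],dn(tyaw(0)))
print("guard",arm.move_l([*tp(105,0),66],v=100,guard=8))
arm.grip(28); print(arm.current_ee_pos(),arm.current_ft_force(),arm.current_t())
for q in np.arange(.1,1.11,.1): go(q)
go(1.15); save("side","push_s.png"); im,_=save("top","push_t.png")
for c in("top","side"):
    for n in("knob_top","eye_top"): print(c,n,[(k,p,round(qof(p),3)) for k,p in find(c,n,2)])
print(arm.current_ee_pos(),arm.current_ft_force(),arm.current_t())
E
```

```text
guard False
[ 581.93253023 -215.46028653   66.0077977 ] [-0.08957329  0.05613006  0.58445034] 6.6833
top knob_top [(0.46, array([ 568.8, -324.3,   80.9]), np.float64(1.084))]
top eye_top [(0.47, array([ 599.7, -543.8,   -4. ]), np.float64(1.969)), (0.25, array([ 568.7, -324.8,   82.5]), np.float64(1.088))]
side knob_top [(0.89, array([ 570.5, -324.8,   88.3]), np.float64(1.095))]
side eye_top [(0.61, array([ 513.6, -354.1,   46. ]), np.float64(1.104)), (0.32, array([ 477. , -377.5,   32.1]), np.float64(1.126))]
[ 573.57908632 -326.9423131    65.7720639 ] [0.30129704 7.9277799  3.1928702 ] 10.8083
```

Run:
```python
from h import *
def go(q,z=66,v=60): arm.move_l([*tp(105,q),z],dn(tyaw(q)),v=v)
go(1.17); save("side","hold_s.png"); 
for n in("knob_top","eye_top"): print(n,[(k,p,round(qof(p),3)) for k,p in find("side",n,2)])
arm.wait(1.0)
for q in np.arange(1.1,0,-.1): go(q)
go(0.0); print(arm.current_ft_force()); arm.grip(50); arm.wait(1.5)
arm.move_l([*tp(105,0),180],v=150)
arm.move_pose([430,-90,230],dn(-1.5))
for c in("side","top"):
    im,_=save(c,c+"1.png"); 
    for n in("knob_top","eye_top"): print(c,n,[(k,p,round(qof(p),3)) for k,p in find(c,n,2)])
    print(find(c,"slat1",6))
print(arm.current_t())
a=cv2.imread("pics/hold_s.png")[120:220,270:390]; b=cv2.imread("pics/side1.png")[120:250,230:400]
cv2.imwrite("pics/v1.png",np.hstack([cv2.resize(a,(400,400)),cv2.resize(b,(400,400))]))
```

```text
knob_top [(0.64, array([ 572.2, -326.8,   84.6]), np.float64(1.119))]
eye_top [(0.73, array([ 515.9, -360.2,   47.8]), np.float64(1.142))]
[0.19704341 0.23978338 0.67909767]
side knob_top [(0.96, array([ 579.1, -214.4,   88.7]), np.float64(0.008))]
side eye_top [(0.95, array([ 529.7, -179.7,   45.2]), np.float64(0.016))]
[(0.92, array([390.7, 380.7,  -1.6])), (0.78, array([516. , -15.1,  -2.3])), (0.71, array([4.303e+02, 1.620e+01, 1.000e-01])), (0.66, array([ 6.747e+02, -2.500e+01,  6.000e-01]))]
top knob_top [(0.84, array([ 582.7, -212.8,   79.1]), np.float64(-0.024))]
top eye_top [(0.8, array([ 528.1, -172.4,   38.1]), np.float64(-0.012)), (0.46, array([592. , 289.5,   5.9]), np.float64(-0.798))]
[(0.76, array([ 6.795e+02, -2.510e+01,  2.000e-01])), (0.76, array([395.3, 384.9,   1.1])), (0.69, array([516.5,  -7.7,   1.5])), (0.5, array([427. ,  11.4,  -1.6])), (0.18, array([ 530.1, -174. ,   41.3])), (0.18, array([700.3, 305.2,   1.1]))]
20.2417
```

View pics/v1.png

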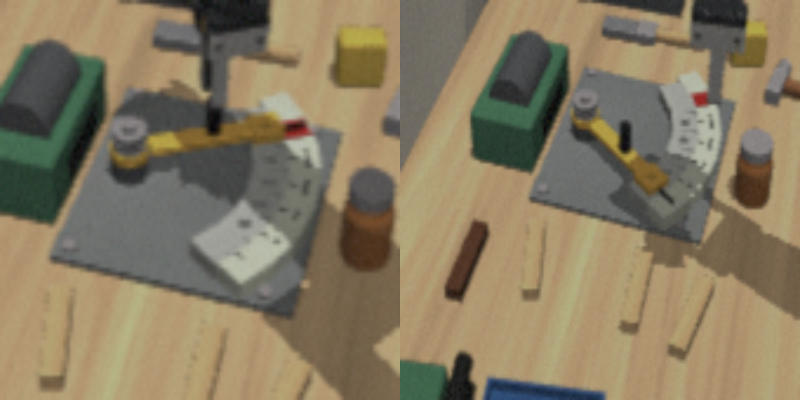

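The arm was held in the red at q≈1.12–1.14 and is back at rest at about 0. Next: orientations of the slats and the tray.

```bash
cat >> h.py <<'E'
def rects(c,n,z,zmin=None,d=None):
    out=[]
    for r in arm.cut_out(c,n):
        v,u=np.nonzero(cv2.morphologyEx(r["pixels"].astype(np.uint8),cv2.MORPH_OPEN,np.ones((2,2))))
        if len(u)<30: continue
        Q=px2w(c,u,v,z=z)
        (cx,cy),(w,h),a=cv2.minAreaRect(Q[:,:2].astype(np.float32))
        if w<h: a+=90; w,h=h,w
        e=np.linalg.eigh(np.cov(Q[:,:2].T))[1][:,1]
        out.append((round(r["conf"],2),np.round([cx,cy],1),np.round(Q[:,:2].mean(0),1),round(w),round(h),round((a+90)%180-90,1),round(np.degrees(np.arctan2(e[1],e[0])),1)))
    return out
E
python3 - <<'E'
from h import *
for c in("side","top"):
    arm.grab_frame(c)
    for n,z in(("slat1",18),("tray",14),("pin_stand",40),("pin",84)):
        print(c,n); [print("  ",r) for r in rects(c,n,z) if r[0]>.25]
    print(find(c,"tray",2),find(c,"tray_in",2))
E
```

```text
side slat1
   (0.85, array([390.3, 386.4]), array([390.4, 387.9]), 126, 26, -87.3, np.float64(92.2))
   (0.77, array([507. ,   1.7]), array([505.9,   1.9]), 132, 31, -89.1, np.float64(92.4))
   (0.66, array([420.3,  18. ]), array([420.9,  18.2]), 136, 31, 79.2, np.float64(79.5))
side tray
   (0.71, array([667.9, 291.8]), array([656.9, 303.3]), 339, 292, 6.6, np.float64(174.3))
side pin_stand
   (0.91, array([363.8, 260. ]), array([362.7, 263. ]), 88, 67, 89.5, np.float64(93.3))
   (0.71, array([ 592.5, -237.8]), array([ 593.1, -231.8]), 232, 55, -38.2, np.float64(138.8))
side pin
   (0.58, array([362.1, 267.6]), array([361.2, 267.9]), 49, 19, -81.4, np.float64(92.9))
   (0.36, array([644.6, 340. ]), array([633.6, 351.3]), 315, 268, 6.0, np.float64(173.9))
[(0.98, array([698.8, 301.1,   2.5]))] [(0.65, array([587.2, 287. ,   6.2]))]
top slat1
   (0.86, array([393.2, 379.9]), array([393. , 379.6]), 125, 24, -88.6, np.float64(92.0))
   (0.67, array([426.4,   6.8]), array([428.7,  22.2]), 116, 26, 78.5, np.float64(76.9))
   (0.57, array([673.5, -25.8]), array([674.5, -22.4]), 119, 31, -80.8, np.float64(101.6))
   (0.5, array([512. ,  -2.4]), array([513.6,  -0. ]), 89, 25, -88.5, np.float64(96.5))
top tray
   (0.6, array([669.3, 295.2]), array([657.2, 297.9]), 333, 254, 6.1, np.float64(-170.9))
   (0.4, array([ 630.6, -251.1]), array([ 634.1, -260.3]), 164, 44, -42.5, np.float64(142.3))
top pin_stand
   (0.54, array([364.4, 239.1]), array([363.6, 238.2]), 62, 59, -86.9, np.float64(94.5))
top pin
[(0.67, array([ 494.6, -275.3,   28.5])), (0.26, array([680.9, -23.4,   1.3]))] []
```

```bash
cat >> h.py <<'E'
TC=np.array([589.,289.]); TY=np.radians(6.3)
def look(exp):
    """mean of detections near exp"""
    P=[]
    for c in("side","top"):
        arm.grab_frame(c)
        P+=[p[:2] for k,p in find(c,"slat1",6) if k>.3 and np.hypot(*(p[:2]-exp))<60]
    return P
def pick_place(xy,ang,lane):
    gy=np.radians(ang-90); gy=(gy+np.pi/2)%np.pi-np.pi/2
    t=TC+lane*np.array([-np.sin(TY),np.cos(TY)])
    arm.grip(62)
    arm.move_pose([*xy,110],dn(gy)); 
    print("touch",arm.move_l([*xy,17.5],v=90,guard=10))
    arm.grip(10,grasp_force=20); print("opening",arm.current_opening())
    if arm.current_opening()<22: return False
    arm.move_l([*xy,110],v=150)
    py=TY+np.pi/2
    arm.move_pose([*t,110],dn(py))
    print("touch",arm.move_l([*t,25],v=80,guard=8),arm.current_ee_pos())
    arm.grip(37); arm.move_l([*t,110],v=150); print("t",arm.current_t())
    return True
E
python3 - <<'E'
from h import *
print(look(np.array([427,14])))
print(pick_place(np.array([427.5,14.]),78.5,-81))
arm.move_pose([430,60,200],dn(0)); 
print(look(np.array([515,-8])),look(np.array([677,-25])))
im,d=save("side","p1s.png"); print(rects("side","slat1",18)); 
cv2.imwrite("pics/p1s_c.png",cv2.resize(im[180:340,220:400,::-1],(720,600)))
E
```

```text
[array([423.3,  13.8]), array([429.7,  13.9])]
touch False
opening 9.906422211967026
False
[array([516.7, -14.2]), array([516. ,  -7.8])] [array([676.4, -24.1]), array([681.5, -24.3])]
[(0.74, array([667.1, -16.6]), array([668. , -15.9]), 142, 31, -76.8, np.float64(102.2)), (0.61, array([420.9,  18. ]), array([421. ,  19.7]), 133, 31, 78.3, np.float64(79.4)), (0.56, array([390.1, 387. ]), array([390.3, 389.2]), 131, 30, -87.4, np.float64(93.4)), (0.52, array([ 5.067e+02, -5.000e-01]), array([506.2,   1. ]), 136, 32, -89.4, np.float64(91.3))]
```

View pics/p1s_c.png

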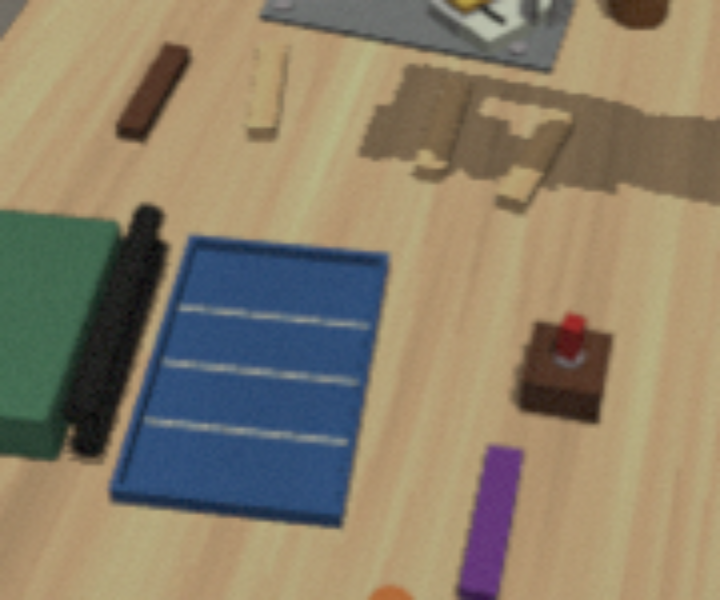

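The grasp closed on nothing and the slat is still in place. I'll look while the gripper is down.

Run:
```python
from h import *
xy=np.array([427.5,14.]); gy=np.radians(-11.5)
arm.grip(62); arm.move_pose([*xy,110],dn(gy)); arm.move_l([*xy,17.5],v=90,guard=10)
print(arm.current_ee_pos(),arm.current_ee_rot(),arm.current_opening())
im,_=save("side","g1.png"); im2,_=save("top","g1t.png")
u,v=map(int,w2px("side",[427,14,20])); a,b=map(int,w2px("top",[427,14,20])); print(u,v,a,b)
f=lambda i,u,v:cv2.resize(i[v-40:v+40,u-40:u+40,::-1],(400,400))
cv2.imwrite("pics/g1c.png",np.hstack([f(im,u,v),f(im2,a,b)]))
```

```text
[428.22069389  13.91780586  18.06296651] [-3.14156334e+00 -1.37296194e-03 -2.00550311e-01] 61.74653571358422
353 221 310 252
```

View pics/g1c.png

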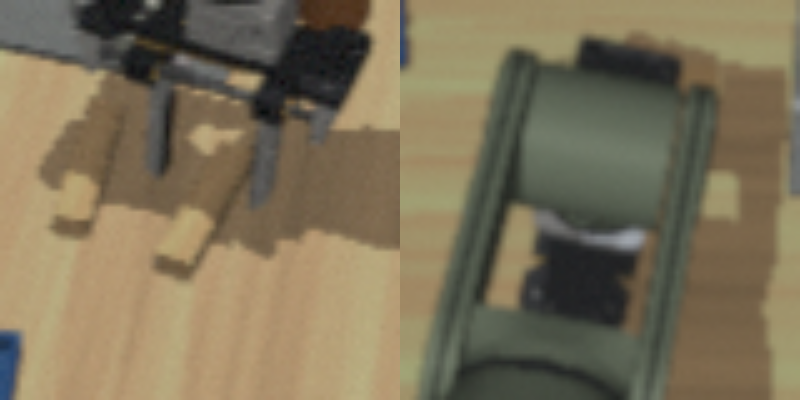

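Run:
```python
from h import *
print(arm.current_ee_pos())
arm.move_l([428,14,16],v=30)
for o in (40,30,26,22):
    arm.grip(o,grasp_force=20); print(o,arm.current_opening(),arm.current_ft_force(),arm.current_ee_pos())
im,_=save("side","g2.png")
cv2.imwrite("pics/g2c.png",cv2.resize(im[181:261,313:393,::-1],(480,480)))
```

```text
[428.24142484  13.88504483  18.14701085]
40 39.76671049126141 [0.74023999 0.64652133 0.27706737] [428.00070375  13.99784406  15.99657973]
30 29.775925238656516 [ 0.60534806  0.72447435 -0.66798781] [427.99219936  14.00558153  15.99136769]
26 26.24637224513323 [-0.62622194  0.04494098 -0.14187819] [428.0145835   14.00466898  16.00697523]
22 22.133682456154805 [-0.48021123  0.45716727 -0.23241987] [428.0085648   13.99025647  16.00157244]
```

View pics/g2c.png

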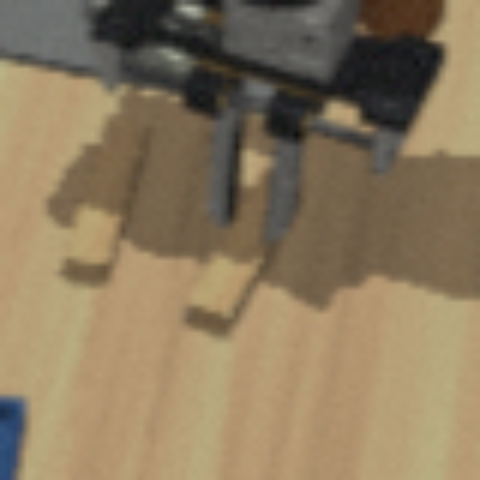

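Run:
```python
from h import *
L=lambda c,p:[round((a-o)*6) for a,o in zip(w2px(c,p),(313,181))]
e=np.array([np.cos(np.radians(78.5)),np.sin(np.radians(78.5))])
for n,p in(("end+",[*(np.array([428,14])+60*e),20]),("end-",[*(np.array([428,14])-60*e),20]),("tip",[428,14,2]),("tipL",[439,14,2]),("tcp60",[428,14,60])): print(n,L("side",p))
arm.grip(26);print(arm.current_opening())
arm.grip(15);print(arm.current_opening(),arm.current_ft_force())
print(arm.current_qpos(), arm.current_ee_pos())
arm.move_l([428,14,40],v=50); im,_=save("side","g3.png"); print(arm.current_opening())
cv2.imwrite("pics/g3c.png",cv2.resize(im[181:261,313:393,::-1],(480,480)))
```

```text
end+ [202, 312]
end- [280, 176]
tip [240, 264]
tipL [221, 261]
tcp60 [247, 191]
26.162522173394553
15.086020448153066 [ 0.12929184 -0.94951427 -1.03990902]
[-1.69945473e-01  1.32415717e-01  2.03786511e+00 -3.23178269e-05
  9.71283688e-01  3.07201201e-02] [428.00786732  14.00380833  16.00761323]
14.890350157357508
```

View pics/g3c.png

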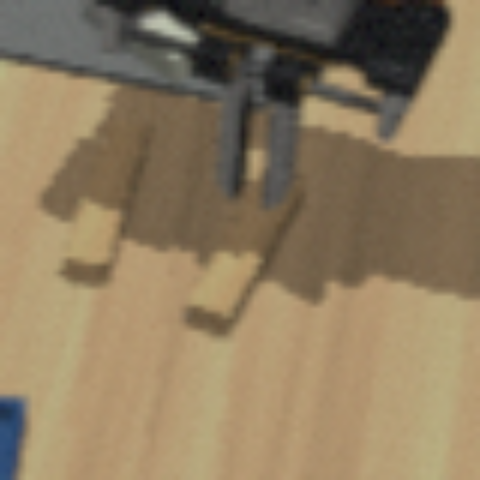

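The fingertips look ~25 mm higher than the stated geometry gives, so I'll probe the bench with a guard.

Run:
```python
from h import *
arm.move_l([428,14,90]); arm.grip(10)
arm.move_pose([470,110,60],dn(0)); 
print(arm.move_l([470,110,18],v=60,guard=4),arm.current_ee_pos())
im,_=save("side","pr0.png")
print(arm.move_l([470,110,-25],v=25,guard=4),arm.current_ee_pos(),arm.current_ft_force())
z=arm.current_ee_pos()[2]
im,_=save("side","pr1.png")
L=[round(x) for x in w2px("side",[470,110,0])]; print(L)
arm.move_l([470,110,80])
cv2.imwrite("pics/pr1c.png",cv2.resize(im[L[1]-50:L[1]+30,L[0]-40:L[0]+40,::-1],(480,480)))
```

```text
False [470.27578403 110.0687952   18.11993463]
True [469.88495115 109.99686176 -16.01621121] [-1.16779521 -0.24194378  4.88725581]
[335, 244]
```

View pics/pr1c.png

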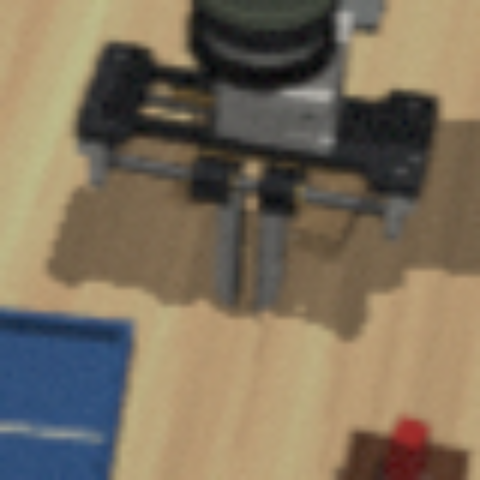

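Bench contact came at reported z = −16 instead of +14, so the real tool sits 30 mm higher than reported (xy agrees). I'll apply a −30 mm z correction from here on.

```bash
sed -i 's/17\.5\],v=90,guard=10/-13],v=60,guard=10/; s/\*t,25\],v=80,guard=8/*t,-5.5],v=50,guard=8/; s/\*xy,110\]/*xy,80]/g; s/\*t,110\]/*t,80]/g' h.py
python3 - <<'E'
from h import *
print(pick_place(np.array([427.5,14.]),78.5,-81))
arm.move_pose([430,60,170],dn(0)); 
print(look(np.array([515,-8])),look(np.array([677,-25])),arm.current_t())
E
```

```text
touch False
opening 25.587006786733276
touch False [598.23617861 208.54142298  -5.10027867]
t 45.0917
True
[array([514.7, -14.6]), array([516.4,  -7.2])] [array([675.1, -23.4]), array([682.6, -22.7])] 46.775
```

Run:
```python
from h import *
if pick_place(np.array([515.5,-9.]),91.5,-27):
    P=look(np.array([677,-25])); print(P)
    print(pick_place(np.mean(P,0) if len(P)>1 else np.array([677.,-24.]),100.,29))
arm.move_pose([400,60,170],dn(0)); 
for c in("side","top"):
    im,_=save(c,c+"2.png"); print(find(c,"slat1",6)); [print(r) for r in rects(c,"slat1",24)]
print(arm.current_t())
im=cv2.imread("pics/side2.png"); cv2.imwrite("pics/side2c.png",cv2.resize(im[110:330,190:420],(690,600)))
```

```text
touch False
opening 25.644691389845903
touch False [592.29846686 262.26091601  -5.07843381]
t 55.1917
[array([682.1, -27.2])]
touch False
opening 25.993302708154214
touch False [586.14717089 317.95604448  -5.07875018]
t 64.5667
True
[(0.91, array([598. , 209.2,   3.2])), (0.76, array([593.4, 257.9,   3.4])), (0.75, array([392.7, 381.8,   1.6])), (0.57, array([581.5, 313.2,   7.3])), (0.17, array([586.5, 288. ,   5.8]))]
(0.66, array([577.1, 322.6]), array([577. , 322.7]), 123, 36, 8.6, np.float64(-171.8))
(0.6, array([591.7, 215.8]), array([590.8, 215.7]), 121, 41, 6.9, np.float64(-174.0))
(0.55, array([389.9, 389.8]), array([390.3, 391.6]), 128, 27, -87.5, np.float64(92.1))
(0.51, array([665.2, 297.8]), array([668.9, 318.1]), 336, 286, 5.9, np.float64(166.3))
[(0.77, array([588. , 317.1,   4.3])), (0.73, array([592.5, 263.4,   8.8])), (0.71, array([599.9, 210.7,   6.1])), (0.56, array([393.2, 383.1,  -0.4]))]
(0.7, array([392.9, 378.1]), array([392.7, 376.6]), 125, 24, -88.6, np.float64(92.0))
(0.63, array([599.8, 204.2]), array([600.4, 203.7]), 122, 32, 6.5, np.float64(-172.7))
(0.36, array([667. , 293.8]), array([669. , 301.8]), 336, 254, 7.3, np.float64(-176.6))
66.1167
```

View pics/side2c.png

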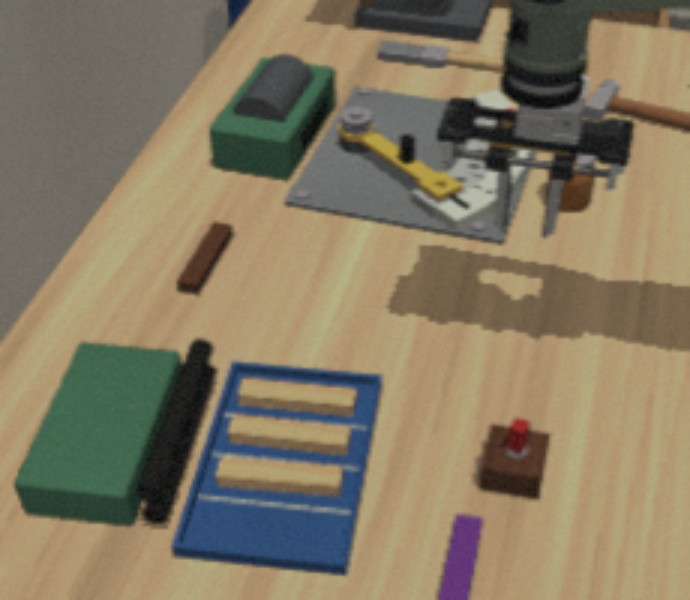

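All three slats lie flat in the tray lanes and the tensioner arm is at rest. The mark is therefore 3. Now the pin.

Run:
```python
from h import *
s=np.array([367.,245.6]); sy=0.02
arm.grip(40); arm.move_pose([*s,110],dn(sy)); print(arm.move_l([*s,32],v=80,guard=6))
arm.grip(8,grasp_force=5); print(arm.current_opening(),arm.current_ft_force(),arm.current_ee_pos())
arm.grip(40); arm.move_l([*s,70]); arm.move_l([*s,70],dn(sy-np.pi/4),v=100);arm.move_l([*s,70],dn(sy-np.pi/2),v=100); print(arm.move_l([*s,32],v=80,guard=6))
arm.grip(8,grasp_force=5); print(arm.current_opening(),arm.current_ft_force())
arm.grip(8,grasp_force=40); print(arm.current_opening(),arm.current_ft_force(),arm.current_ee_pos())
arm.move_l([*s,95],v=60); print(arm.current_opening(),arm.current_ft_force())
# hover beside the eye
e=tp(170,0); arm.move_pose([e[0],e[1],75],dn(tyaw(.33)))
for c in("side","top"):
    arm.grab_frame(c) if 0 else save(c,c+"3.png"); print(c,find(c,"pin",2),find(c,"eye_top",1))
print(arm.current_ee_pos(),e,arm.current_t())
im=cv2.imread("pics/side3.png"); u,v=map(int,w2px("side",[*e,44])); cv2.imwrite("pics/side3c.png",cv2.resize(im[v-45:v+35,u-40:u+40],(600,600),interpolation=cv2.INTER_CUBIC)); print(u,v)
```

```text
False
19.403596811756188 [-0.01489154  0.38094446  2.65420658] [367.1305713  245.70074599  32.28925922]
False
18.812716601237412 [ 0.0568701  -0.04848192  2.16759273]
17.48811791181551 [-0.78901919  0.64622005  3.59243446] [367.4150545  245.8194983   32.44314459]
17.41380832810091 [-0.02229489 -0.91619758 -1.71382689]
side [(0.66, array([595. , 257.4,   1.9])), (0.39, array([595. , 211.9,   3.4]))] [(0.69, array([ 530.8, -177. ,   45.5]))]
top [(0.17, array([ 417.9, -530.9,   -2.3]))] [(0.61, array([ 530.2, -171.7,   41.3]))]
[ 530.09664935 -175.69642242   75.13071053] [ 529.94890398 -176.4681636 ] 76.075
335 176
```

View pics/side3c.png

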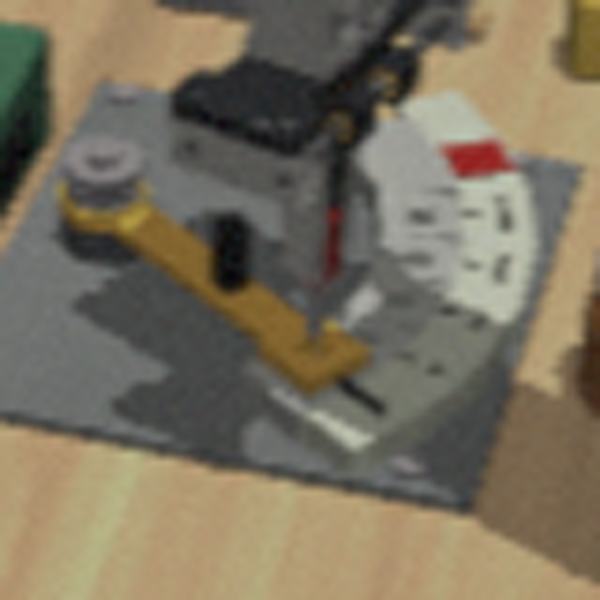

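```bash
cat >> h.py <<'E'
def f0(): return np.mean([arm.current_ft_force() for _ in range(3)],0)
E
python3 - <<'E'
from h import *
e=tp(170,0); er=(e-[PX,PY])/170; et=np.array([-er[1],er[0]])
print("base",f0())
for dr,dt in((0,0),(2,0),(-2,0),(0,2),(3.5,1),(-3.5,1),(0,-2),(2,2),(-2,2)):
    p=e+er*dr+et*dt
    arm.move_l([*p,72],v=40); f=f0(); hit=arm.move_l([*p,60.5],v=15,guard=4); z=arm.current_ee_pos()[2]
    print(dr,dt,hit,np.round(z,1),np.round(f0()-f,1))
    if z<65: break
im,_=save("side","ins.png"); cv2.imwrite("pics/insc.png",cv2.resize(im[131:211,295:375,::-1],(600,600),interpolation=cv2.INTER_CUBIC)); print(arm.current_t(),arm.current_ee_pos(),arm.current_opening())
E
```

```text
base [-0.63365265 -0.74378668 -0.33943322]
0 0 False 60.6 [0.7 0.1 0.4]
77.2917 [ 530.06752543 -176.49529016   60.62651337] 17.439368414756014
```

View pics/insc.png

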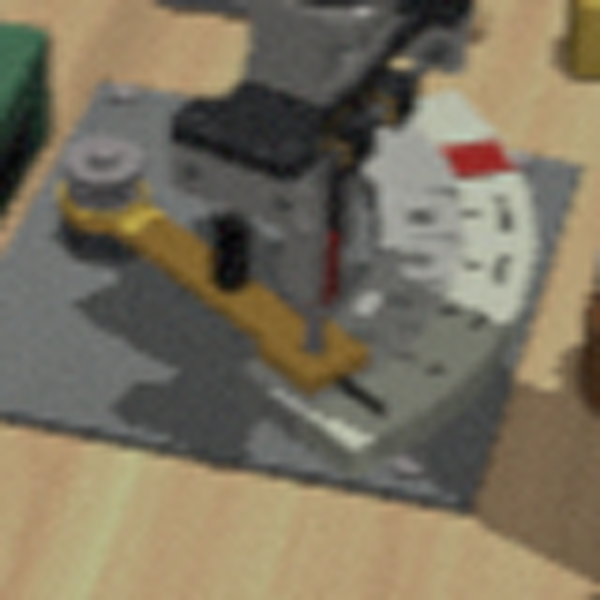

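The nose sits in the eye. Carrying it round to hole 3.

Run:
```python
from h import *
f=f0(); Z=60.5
for q in np.arange(.06,.661,.06): arm.move_l([*tp(170,q),Z],v=50); 
print("force",np.round(f0()-f,1),arm.current_opening())
im,_=save("side","c3.png"); print(find("side","eye_top",2),find("side","knob_top",1),[ (k,p) for k,p in find("side","hole1",6)])
arm.grab_frame("top"); print(find("top","eye_top",2),find("top","knob_top",1))
print(arm.current_ee_pos(),tp(170,.66),arm.current_t())
cv2.imwrite("pics/c3c.png",cv2.resize(im[131:211,295:375,::-1],(600,600),interpolation=cv2.INTER_CUBIC))
```

```text
force [-0.1  3.1 -0.3] 17.586847927079294
[(0.58, array([ 497. , -284.1,   42. ]))] [(0.66, array([ 556.7, -282.6,   88.5]))] [(0.96, array([ 511.4, -207. ,   29.3])), (0.85, array([ 494.9, -278.6,   33.4])), (0.78, array([ 497.6, -318.7,   31.7])), (0.73, array([ 500.8, -252.1,   29.5]))]
[(0.57, array([593.9, 266.2,  10.8]))] [(0.75, array([ 562.6, -276. ,   79.1]))]
[ 495.94830072 -281.17622864   60.50134701] [ 496.02456441 -281.2898608 ] 81.4917
```

View pics/c3c.png

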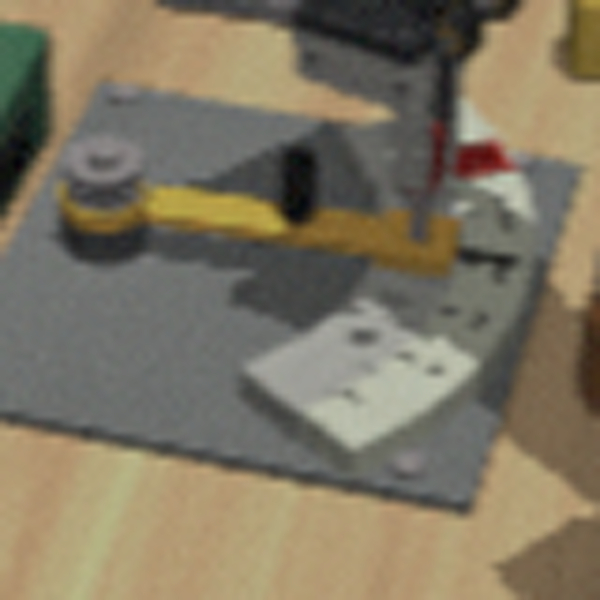

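The arm follows the pin, with the 3 N spring load as expected. Now probing for the hole.

Run:
```python
from h import *
c=tp(170,.66); er=(c-[PX,PY])/170; et=np.array([-er[1],er[0]])  # et: growing q
for dr,dt in((0,0),(0,-2),(0,2),(2,0),(-2,0),(0,-4),(2,-2),(-2,-2),(2,2),(-2,2),(0,4)):
    p=c+er*dr+et*dt
    arm.move_l([*p,60.5],v=30); f=f0(); hit=arm.move_l([*p,46],v=15,guard=6); z=arm.current_ee_pos()[2]
    print(dr,dt,hit,np.round(z,1),np.round(f0()-f,1))
    if z<49: break
if z<49:
    p=arm.current_ee_pos()[:2]; f=f0()
    print(arm.move_l([*p,33.5],v=15,guard=10),arm.current_ee_pos(),np.round(f0()-f,1),arm.current_opening())
print(arm.current_t())
```

```text
0 0 False 45.8 [-1.5  0.7  0.1]
True [ 495.91433189 -280.59528476   36.44061698] [ 0.5 -0.6  5.6] 17.737701491532306
83.5083
```

Run:
```python
from h import *
p=arm.current_ee_pos()
arm.grip(32); arm.wait(.3); arm.move_l([p[0],p[1],110],v=100); 
# press the head down gently: closed fingers; home head top 88 -> cmd 72-... tips at cmd+16
arm.grip(6); hit=arm.move_l([p[0],p[1],66],v=20,guard=6); print("head contact",hit,arm.current_ee_pos()[2]+16)
arm.move_l([p[0],p[1],130],v=150); arm.move_pose([400,20,200],dn(0)); 
for c in("side","top"):
    im,d=save(c,c+"4.png"); print(c,find(c,"pin",2),find(c,"eye_top",2),find(c,"hole1",5),find(c,"slat1",5),find(c,"offcut",1))
    print(blob(c,d,x=(470,525),y=(-305,-250),zr=(70,105)))
    if c=="side": cv2.imwrite("pics/side4c.png",cv2.resize(im[120:330,220:400,::-1],(514,600),interpolation=cv2.INTER_CUBIC))
print(arm.current_t())
```

```text
head contact True 87.9338047051781
side [(0.61, array([ 490.1, -282.6,   16.9]))] [(0.98, array([ 496. , -280.2,   45.9]))] [(0.91, array([ 512.7, -207.1,   27.3])), (0.83, array([ 495.2, -319.3,   31.5])), (0.75, array([ 501. , -249.1,   33.7])), (0.57, array([ 494.6, -276.1,   32.1]))] [(0.97, array([595. , 256.6,   4.2])), (0.97, array([394.7, 381.8,  -3.9])), (0.71, array([585. , 315.3,   5.8])), (0.66, array([597. , 211.3,   3.8])), (0.54, array([ 559.7, -277.7,   87.2]))] [(0.64, array([773.3,   3.7,   5.9]))]
(array([ 492.6, -276.3]), 17.1, 16.4, -26.4, array([74.9, 84.6, 90.9]), 27)
top [(0.44, array([ 493.8, -277.9,    6.7]))] [(0.78, array([ 494.6, -273.8,   41.8]))] [(0.92, array([ 512.7, -203.7,   30.8])), (0.92, array([ 499.6, -319.5,   26.9])), (0.83, array([ 496., -275.,   26.])), (0.68, array([ 503.7, -241.4,   33.4]))] [(0.8, array([586. , 316. ,   3.8])), (0.76, array([595.1, 262.4,  10.1])), (0.67, array([601.5, 206.9,   8. ])), (0.59, array([395.5, 382.1,   1.7])), (0.5, array([370.9, 250.6,   1.6]))] [(0.59, array([774. ,   8.8,   4.2]))]
(array([ 497.5, -277.8]), 16.3, 15.6, -30.4, array([80.3, 85.9, 89.7]), 27)
89.85
```

View pics/side4c.png

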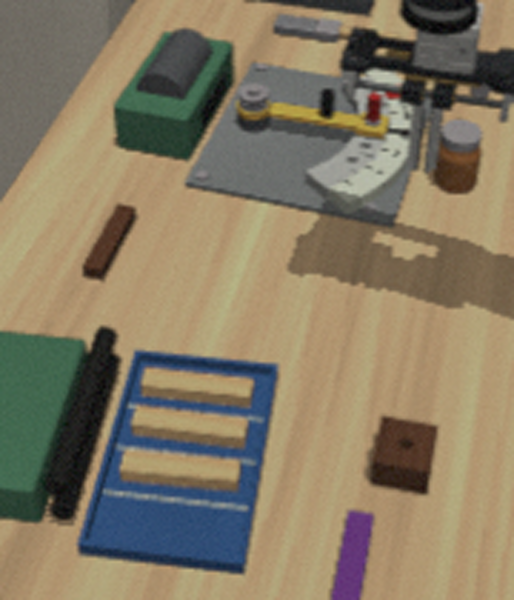

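Head top touched at 87.9 mm against 88 mm expected when home, so the pin is fully home at hole 3. The slats are in place and the robot is clear of everything.

```bash
python3 -c "
from h import *
arm.move_pose([400,20,280],dn(0)); print(arm.current_t()); arm.finish_job()"
```

```text
90.2667
the job is handed in; nothing more can be done
```

The job is handed in at about 90 s of robot time, and by my checks every step was met; the system gave no verdict.

- **Tensioner:** I pushed the arm by the knob to about 1.12–1.14 rad, held it there for over a second, and guided it back. The cameras then read it within 0.025 rad of rest.
- **Slats:** There were three pale slats. All lie flat and lengthwise in three tray lanes, within about 10 mm of where I aimed along the lanes. The offcut is still where it was, and I left the purple look-alike alone.
- **Pin:** It carried the arm round to mark 3 and went down through eye and plate. Touching the head gave a top height of 87.9 mm, against 88 mm when fully home.

**What failed or disagreed:**
- **First slat grasp:** It closed on nothing. A touch on the bench showed the real tool 30 mm higher than the reported position, and I corrected for that from then on. The knob push came before this, so the fingertips must have caught the knob only near its top; it still worked.
- **Pin grip:** The jaws read 17.4 mm on the 16 mm head, so it was probably gripped slightly turned.
- **Camera agreement:** The two cameras differed by up to about 7 mm in places. I relied on touch for the pin fit.

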